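# Load a board carrier under the hold-down springs of a test nest

### The job

Load the board carrier into the test nest: put a fingertip on the thumb ledge at the carrier's rear, press the carrier down hard against the sprung lift plate and, keeping it pressed, slide it under the crossbar and the two leaf springs until it is fully home against the end stop and the lift plate has popped up behind it. Do not grip or lift the carrier, leave everything else on the bench where it is, and finish clear.

Things in the scene. Friction and masses are not known exactly. Their poses are not given: they have to be found in the camera images.
- nest: Aluminium test nest fixed to the bench, 256 x 106 x 45 mm. Origin: on the bench, mid-width, on the line between entry bay and deck; x along the travel to the end stop, y left, z up. Base x = -103 to 153 mm. Side rails 73 mm apart, tops 30 mm high (screws 33). Lift plate x = -92 to -1 mm; fixed deck, 16 mm above the bench, from x = 0 to the stop. Low friction (0.2).
- crossbar (a point): Middle of the underside of the rigid crossbar over the rails: nest x = 61 mm, 27.5 mm above the bench; the bar is 12 mm thick along x (55 to 67 mm), its top 44 mm above the bench (screws 47).
- end_stop (a point): Foot of the end stop's face, mid-width: nest x = 132.5 mm, at deck height 16 mm. The fully home carrier's front touches it.
- carrier: Black plate 130 x 70 x 10 mm, about 0.15 kg, a small green board sunk in it; loose between the rails (1.5 mm play a side) on the raised lift plate. Origin: centre of underside, x along the travel, z up. Starts at nest x = -24 to -16 mm, underside 23 mm up: its front would butt on the crossbar. Pressed to deck level (underside 16 mm) it clears by 1.5 mm. Home: origin at nest x = 67.5 mm.
- ledge (a point): Middle of the thumb ledge's top, at the carrier's rear: carrier x = -45 mm. The ledge is 5 mm thick and runs from the rear edge (x = -65 mm) to x = -25 mm, where a 5 mm upright step rises to full thickness; a fingertip on the ledge can push forward on that step. Ledge top: 28 mm above the bench at the start, 21 mm when pressed flat.
- lift_plate (a joint): Downward travel (m) of the sprung steel lift plate, 91 x 71 mm, under the carrier: 0 = up, top 23 mm above the bench (7 mm over the deck); 0.007 = down, level with the deck. Takes about 5.5 N to start, 9.5 N fully down (less the carrier's weight). It pops up by itself once the carrier has slid off it (carrier rear edge past nest x = 0) and then stands behind the carrier.
- hold_down (a joint): Angle (rad) of the pair of leaf springs, each 12 mm wide, hinged under the crossbar's far edge and sloping down along the travel to tips at nest x = 112 mm: 0 = free, tips 22 mm above the bench; about 0.09 with the carrier under the tips. They press on the carrier's side bars with 4 to 7 N in all and drag on it.
- cell: Bystander: blue cylindrical battery, 18 mm thick, 66 mm long, lying beside the nest. Origin under its centre.
- pen: Bystander: dark blue marker pen, 18 mm thick, 139 mm long, lying beside the nest. Origin under its centre.
- amber_tape: Bystander: small amber tape roll, 60 mm across, 10 mm high, lying flat behind the entry end of the nest. Origin under its centre.
- tub: Bystander: round tub with a yellow lid, 58 mm across, 37 mm high, beyond the stop end of the nest. Origin under its centre.
- jar: Bystander: small white jar with a red cap, 35 mm across, 43 mm high. Origin under its centre.
- black_tape: Bystander: black tape roll, 62 mm across, 18 mm high, lying flat. Origin under its centre.

How it is judged:
By the outcome, as a careful person would: the job done as asked, in the order asked, and still so for the second after the job is handed in, with the robot touching nothing.
It also fails if it takes over 35 s, if anything falls off the work surface, if the arm or the gripper's body presses on something with over 40 N, if the wrist force passes 120 N, or if a joint passes its speed limit or range.

### The arm

A 6-joint arm with a two-finger parallel gripper is mounted at the origin on a cart in front of the work surface, level with it; the furniture and walls round the work are solid. World frame = base frame: x ahead of the robot, y to its left, z up, the work surface at z = 0. Lengths are in m, angles in rad, forces in N, time in s.
With the tool pointing down it reaches from about 0.375 to 0.9 m from the base axis. Payload 3.1 kg.
Tool frame: the origin (TCP) lies midway between the tips of the shut fingers; the grasp point (between the pads) lies 19 mm behind it; z points along the fingers, y is the line along which they close (so a half turn about z gives the same grasp; the last joint's range is limited). The gripper opens to 85 mm and grips with 20 to 120 N. Pads are 22 mm wide; open, the fingers measure 114 mm over their backs; the gripper's body (76 mm by 85 mm) begins 54 mm behind the grasp point. The pads swing forward as they close: fully open they stand 13 mm farther back than shut.
Start: joints at [0.963, 0.527, 1.433, -0, 1.181, -0.178], TCP at [0.26, 0.568, 0.231] pointing down, gripper open.
Joint ranges: [-3.08, 3.08], [-0.75, 2.2], [0.22, 2.44], [-1.43, 4.57], [0, 2.65], [-2.85, 2.85]. Speed limits (rad/s): [2.79, 2.79, 3.14, 3.14, 3.14, 3.14].

### API

Orientations are given as a unit quaternion [x, y, z, w].
In Python, from station import manip gives the robot as it stands.
- The arm moves only by the tool step_arm, never from a script. Its argument "targets" is text: rows parted by semicolons, each of 4 numbers parted by spaces: the shift along the tool's x, y, z in mm, then the turn about the tool's z in degrees. A call has 1 to 12 rows; each row is the pose to reach, as a shift and turn from the pose commanded when the call began, along the tool's axes at that moment; what a row does not reach only later rows make up. A row lasts 1/10 s, in which the tool goes at most 50 mm and 8.59 degrees, less where a joint would pass 70% of its speed; a pose out of reach is approached as far as the arm can. A call with a gripper value outside its range is refused whole. "gripper" is the closure, from 0 (fully open) to 1 (shut), set as the call begins (left out, the last holds). The fingers move at their own pace and stop on an object; "squeeze" is the grip in N (left out, the last holds). Time passes only in rows, so rows that repeat a pose let the fingers close. It gives the time, the measured TCP pose, the force, the opening and the grip force at its end, in the units of the state.
- manip.sense(): the state, without advancing time (a new reading comes with each control period).
- manip.snapshot(name): name is "side" or "top"; returns the picture (480x640x3 uint8, red, green, blue); there is no depth.
- manip.get_calibration(name): a dict with "fov_y" (degrees; the focal length in pixels is half the picture's height over the tangent of half this angle, whatever the lens; pixels are square), "cx", "cy" (the principal point, pixels), "k1" (the pictures are not rectified: a ray, as slopes to the right and down, at radius r is drawn at 1 + k1 r^2 times it, then the intrinsics apply), "extrinsics" (4x4, takes a point from camera to world coordinates). Camera axes: x right, y down, z forward; pixel columns grow to the right and rows downward; lengths in m; the calibration is good to about 2 mm. A picture is of the moment at which its call begins. get_calibration takes no time and is no camera call.
- manip.sign_off(): hands the job in; it is judged then, once.
Trained networks look in the newest picture that a camera, given by its name, has taken for a name from the list of things; names that differ only in an ending like _2 or _b are one class to them, and where a whole thing is asked for, a point or a joint stands for the part that bears it (a point fixed in the world has none). Each returns a list of dicts, best first, with "p" (0 to 1); they miss things now and then, are a little off and sometimes report something else, mostly with a low value. They report only what shows in the picture. A call takes as long as a camera call.
- manip.recognise(camera, query): "position" ([column, row] in pixels, amid what is visible of it).
- manip.masks_of(camera, query): "pixels" (480x640 bool, what is visible of it) and "position" ([column, row] in pixels, amid what is visible of it).
- manip.mark_of(camera, query): "position" ([column, row] in pixels: a listed point, or the origin of a listed thing).
The state is a dict: "t": time; "q": joint angles; "qd": joint speeds; "tau": joint torques, N m; "tcp_pos": TCP position; "tool_rot": TCP orientation; "force": force on the tool from outside, world axes, zero at the start; "ft_torque": the same for the moment, N m; "finger_gap": opening from 0.0 (shut) to 1.0 (fully open); "gripper_force": force on a finger pad.
Only numpy, scipy, OpenCV 4.12 (cv2) and the standard library are available. Lean on these libraries where they do the work, as an engineer would, in place of code of your own. Each camera call takes 0.05 s, during which the arm holds its last target. There are 200 camera calls.

## Working session

There is one attempt and no reset: what is moved stays moved. The work goes in short steps, Python scripts to look and compute and a tool call to move; the robot and the scene stay as the last step left them, time stands still between calls to the robot, and variables do not carry over. Pictures are saved under pics/ and viewed, at most 10 in all, crops included, and the job is handed in when it is done.

Besides the shell and the picture viewer there is one more tool, called after ">>>" as name(argument=value, ...) on one line, values as JSON. step_arm: Moves the arm, as the interface text tells. Its arguments: {"type":"object","properties":{"targets":{"type":"string"},"gripper":{"type":"number"},"squeeze":{"type":"number"}},"required":["targets"]}

```bash
mkdir -p pics; cat > h.py <<'E'
import numpy as np,cv2
from station import manip
def cal(n):
    c=manip.get_calibration(n);f=240/np.tan(np.radians(c["fov_y"])/2);return c,f,np.array(c["extrinsics"])
def ray(n,p):
    c,f,T=cal(n);d=np.array([(p[0]-c["cx"])/f,(p[1]-c["cy"])/f]);u=d.copy()
    for _ in range(30):u=d/(1+c["k1"]*(u@u))
    return T[:3,3],T[:3,:3]@np.array([*u,1])
def at(n,p,z):
    o,d=ray(n,p);return o+d*(z-o[2])/d[2]
def proj(n,X):
    c,f,T=cal(n);x=T[:3,:3].T@(np.array(X)-T[:3,3]);u=x[:2]/x[2];u=u*(1+c["k1"]*(u@u));return u*f+[c["cx"],c["cy"]]
E
python3 - <<'E'
from h import *
for n in("top","side"):
    im=manip.snapshot(n);cv2.imwrite(f"pics/{n}0.png",im[:,:,::-1])
    print(n,cal(n)[2][:3,3].round(3))
    for q,z in(("nest",0),("crossbar",.0275),("end_stop",.016),("carrier",.023),("ledge",.028),("cell",0),("pen",0),("amber_tape",0),("tub",0),("jar",0),("black_tape",0)):
        print(q,[(np.round(r["position"]),round(r["p"],2),at(n,r["position"],z).round(4)[:2]) for r in manip.mark_of(n,q)[:2]])
s=manip.sense();print(s)
E
```

```text
top [0.284 0.066 1.249]
nest [(array([309., 257.]), 0.57, array([0.5085, 0.0918]))]
crossbar [(array([282., 246.]), 0.71, array([0.5298, 0.1524]))]
end_stop [(array([251., 234.]), 0.96, array([0.5594, 0.2246]))]
carrier [(array([315., 257.]), 0.73, array([0.5046, 0.0788])), (array([311., 258.]), 0.16, array([0.5016, 0.0873]))]
ledge [(array([336., 266.]), 0.57, array([0.4827, 0.0306]))]
cell [(array([288., 286.]), 0.79, array([0.4431, 0.1405]))]
pen [(array([322., 225.]), 0.82, array([0.5848, 0.0632]))]
amber_tape [(array([370., 278.]), 0.6, array([ 0.4605, -0.0472]))]
tub [(array([236., 216.]), 0.63, array([0.6067, 0.2638]))]
jar [(array([482., 274.]), 0.82, array([ 0.4696, -0.3036]))]
black_tape [(array([403., 216.]), 0.86, array([ 0.6051, -0.1244]))]
side [-0.047 -0.807  0.744]
nest [(array([313., 253.]), 0.69, array([0.5142, 0.1048]))]
crossbar [(array([309., 236.]), 0.63, array([0.5293, 0.1481]))]
end_stop [(array([310., 225.]), 0.55, array([0.5715, 0.2106])), (array([314., 261.]), 0.24, array([0.4842, 0.051 ]))]
carrier []
ledge [(array([314., 260.]), 0.71, array([0.4795, 0.042
[... 489 characters left out ...]
't': 1.2, 'q': array([ 9.62484087e-01,  5.27490880e-01,  1.43268920e+00, -2.87439301e-05,
        1.18143256e+00, -1.78482066e-01]), 'qd': array([ 5.75684080e-05,  2.76962504e-03, -1.14002979e-03,  1.72105649e-03,
       -2.98561837e-03, -8.15110956e-04]), 'tau': array([-5.89433876e-04, -4.42328775e+01, -1.78420812e+01, -3.38266436e-04,
        8.81468932e-04,  1.88392414e-05]), 'tcp_pos': array([0.26040223, 0.56813868, 0.23131945]), 'tool_rot': array([ 2.13259139e-01,  9.76995670e-01, -1.43259821e-05,  8.45011162e-06]), 'force': array([ 1.0092945 , -0.00725489, -0.20845977]), 'ft_torque': array([-0.08267457,  0.01067734,  0.02132864]), 'gripper_force': 0.0, 'finger_gap': 0.9991910977345181}
```

```bash
python3 - <<'E'
import cv2
a=cv2.imread("pics/top0.png")[180:330,210:410];b=cv2.imread("pics/side0.png")[190:310,240:400]
cv2.imwrite("pics/topc.png",cv2.resize(a,None,fx=4,fy=4,interpolation=2));cv2.imwrite("pics/sidec.png",cv2.resize(b,None,fx=5,fy=5,interpolation=2))
E
```

```text
(no output)
```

View pics/topc.png

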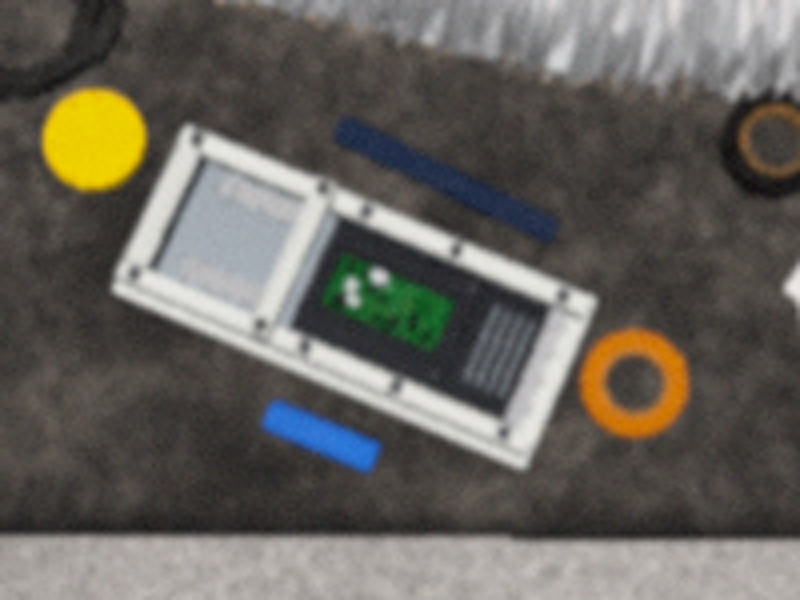

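View pics/sidec.png

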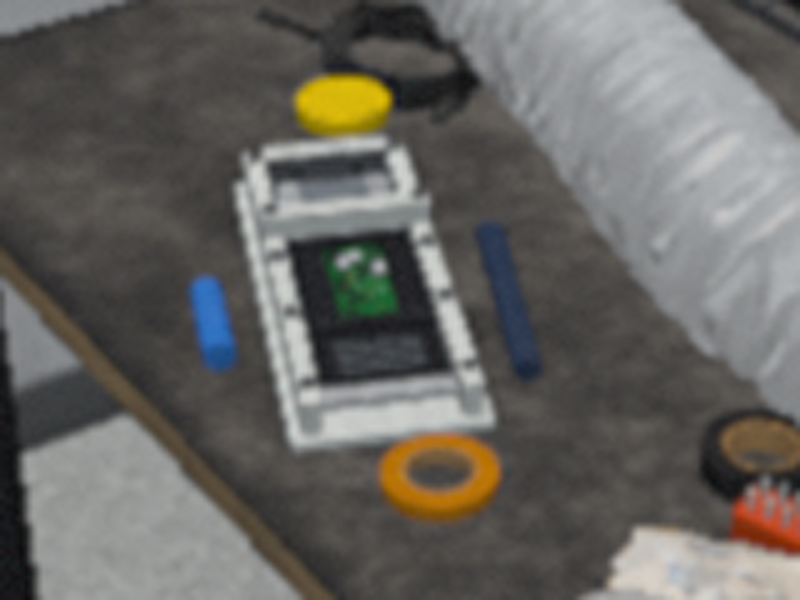

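```bash
cat >> h.py <<'E'
# nest pose from fit: origin O, yaw
E
python3 - <<'E'
from h import *
P=lambda x,y:at("top",((x+.5)/4-.5+210,(y+.5)/4-.5+180),Z)[:2]
m=[]
for a,b,z in(((197,139),(135,272),.047),((323,187),(261,324),.047),((366,211),(305,346),.033),((456,250),(397,385),.033),((563,296),(504,432),.033)):
    Z=z;A,B=P(*a),P(*b);m.append((A+B)/2);d=A-B;print(m[-1].round(4),np.linalg.norm(d).round(4),np.degrees(np.arctan2(d[1],d[0])).round(2))
m=np.array(m);c=m.mean(0);u=np.linalg.svd(m-c)[2][0];u*=np.sign(u[1]);print(np.degrees(np.arctan2(u[1],u[0])),((m-c)@[-u[1],u[0]]).round(4))
cb=c+u*((m[1]-c)@u);O=cb-.061*u;print("O",O,"u",u)
v=np.array([-u[1],u[0]])
for n,a,z in(("ledge-rear-L",(547,303),.028),("rear-R",(503,413),.028),("front-L",(343,220),.033),("front-R",(295,328),.033),("step L",(490,300),.033),("step R",(463,380),.033)):
    Z=z;p=P(*a)-O;print(n,(p@u).round(4),(p@v).round(4))
for n in("top","side"):
  for q,z in(("crossbar",.0275),("end_stop",.016),("ledge",.028),("carrier",.023)):
    for r in manip.mark_of(n,q)[:1]:
      p=at(n,r["position"],z)[:2]-O;print(n,q,(p@u).round(4),(p@v).round(4))
# side-view check
for x,y,z in((61,43,47),(61,-43,47),(153,53,0),(-103,53,0),(-103,-53,0)):
  w=O+u*x/1e3+v*y/1e3;q=proj("side",[*w,z/1e3]);print((x,y,z),((q-[240,190])*5).round())
E
```

```text
[0.5593 0.2204] 0.0825 -23.17
[0.5311 0.1499] 0.0841 -23.15
[0.5209 0.1264] 0.0836 -23.35
[0.4989 0.0756] 0.0828 -23.11
[0.4729 0.0163] 0.083 -23.49
67.01846635495038 [ 0.0008 -0.0007 -0.0006 -0.0002  0.0006]
O [0.50657499 0.09401832] u [0.39043443 0.92063074]
ledge-rear-L -0.0782 -0.0347
rear-R -0.0796 0.032
front-L 0.0449 -0.0325
front-R 0.0449 0.0342
step L -0.0485 -0.0229
step R -0.0523 0.0244
top crossbar 0.0629 0.0014
top end_stop 0.1408 0.0024
top ledge -0.0677 -0.0028
top carrier -0.0148 -0.0041
side crossbar 0.0587 0.0002
side end_stop 0.1327 -0.0143
side ledge -0.0583 0.0047
(61, 43, 47) [267. 205.]
(61, -43, 47) [419. 189.]
(153, 53, 0) [234. 193.]
(-103, 53, 0) [293. 453.]
(-103, -53, 0) [496. 428.]
```

>>> step_arm(targets="-35 -32 0 7.4; -70 -65 0 14.8; -106 -97 0 22.1; -141 -129 0 29.5; -176 -162 0 36.9; -212 -194 0 44.3; -247 -226 0 51.6; -282 -259 0 59; -317 -291 0 66.4; -353 -324 0 73.8; -388 -356 0 81.1; -423 -388 0 88.5", gripper=1)

```text
t: 2.8
tcp_pos: [0.4839, 0.0372, 0.2316]
tool_rot: [0.836, 0.549, 0.0, 0.0]
force: [0.2, 0.9, -0.2]
finger_gap: -0.003
gripper_force: 0.0
```

>>> step_arm(targets="0 0 40 0; 0 0 80 0; 0 0 100 0; 0 0 120 0; 0 0 130 0; 0 0 130 0; 0 0 130 0")

```text
t: 3.5
tcp_pos: [0.4838, 0.0392, 0.1018]
tool_rot: [0.834, 0.551, 0.0, 0.0]
force: [0.4, 0.5, 0.0]
finger_gap: 0.001
gripper_force: 0.0
```

```bash
cat >> h.py <<'E'
O=np.array([.50657,.09402]);yaw=np.radians(66.9);u=np.array([np.cos(yaw),np.sin(yaw)]);v=np.array([-u[1],u[0]])
def rep():
    from scipy.spatial.transform import Rotation as R
    s=manip.sense();p=s["tcp_pos"];d=p[:2]-O;M=R.from_quat(s["tool_rot"]).as_matrix()
    print("t",round(s["t"],2),"nest",(1e3*np.array([d@u,d@v,p[2]])).round(1),"toolx yaw",np.degrees(np.arctan2(M[1,0],M[0,0])).round(2),"zdir",M[:,2].round(3),"F",(s["force"][:2]@u).round(1),(s["force"][:2]@v).round(1),s["force"][2].round(1),"gap",round(s["finger_gap"],3))
E
python3 - <<'E'
from h import *
rep()
a=manip.snapshot("top")[180:330,210:410];b=manip.snapshot("side")[190:310,240:400]
a=cv2.resize(a,(400,300),interpolation=2);b=cv2.resize(b,(400,300),interpolation=2)
cv2.imwrite("pics/c1.png",np.hstack([a,b])[:,:,::-1])
E
```

```text
t 3.5 nest [-59.4  -0.6 101.8] toolx yaw 66.89 zdir [ 0.001 -0.    -1.   ] F 0.6 -0.2 0.0 gap 0.001
```

View pics/c1.png

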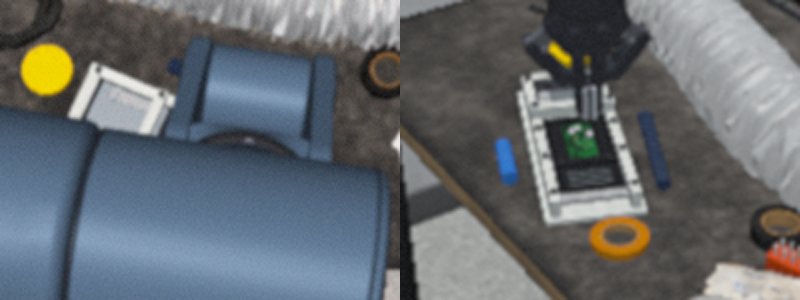

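>>> step_arm(targets="0 0.6 25 0; 0 0.6 45 0; 0 0.6 60 0; 0 0.6 67 0; 0 0.6 67 0; 0 0.6 67 0")

```text
t: 4.2
tcp_pos: [0.4844, 0.0389, 0.035]
tool_rot: [0.834, 0.551, 0.001, 0.0]
force: [0.2, -0.5, 0.1]
finger_gap: 0.0
gripper_force: 0.0
```

```bash
python3 - <<'E'
from h import *
rep()
b=manip.snapshot("side")[205:285,270:370]
cv2.imwrite("pics/c2.png",cv2.resize(b,None,fx=7,fy=7,interpolation=2)[:,:,::-1])
for x,y,z in((-60,0,34.8),(-84,0,28),(-44,0,28),(-71,-14,34.8),(-71,14,34.8)):print((x,y,z),((proj("side",[*(O+u*x/1e3+v*y/1e3),z/1e3])-[270,205])*7).round())
E
```

```text
t 4.2 nest [-59.4  -1.2  35. ] toolx yaw 66.88 zdir [ 0.001 -0.    -1.   ] F -0.4 -0.4 0.1 gap 0.0
(-60, 0, 34.8) [322. 368.]
(-84, 0, 28) [333. 420.]
(-44, 0, 28) [315. 358.]
(-71, -14, 34.8) [364. 381.]
(-71, 14, 34.8) [289. 389.]
```

View pics/c2.png

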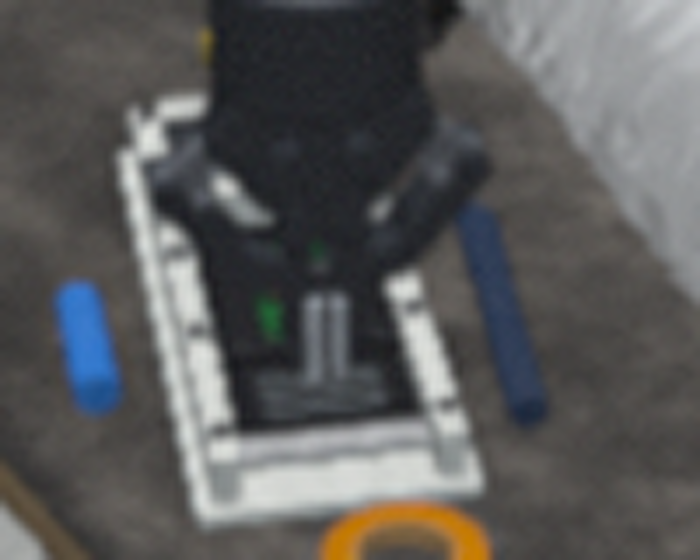

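>>> step_arm(targets="0 -1.2 3 0; 0 -1.2 6 0; 0 -1.2 8 0; 0 -1.2 10 0; 0 -1.2 12 0; 0 -1.2 13 0; 0 -1.2 14 0; 0 -1.2 14 0; 0 -1.2 14 0")

```text
t: 5.15
tcp_pos: [0.4828, 0.0394, 0.021]
tool_rot: [0.834, 0.551, 0.0, 0.0]
force: [-1.7, -0.4, 9.0]
finger_gap: -0.001
gripper_force: 4.9
```

```bash
python3 -c "
from h import *
rep()"
```

```text
t 5.15 nest [-59.5   0.4  21. ] toolx yaw 66.88 zdir [ 0.001 -0.    -1.   ] F -1.0 1.4 9.0 gap -0.001
```

>>> step_arm(targets="0 0 0.5 0; 0 0 1 0; 0 0 1 0; 0 0 1 0")

```text
t: 5.55
tcp_pos: [0.4828, 0.0394, 0.0209]
tool_rot: [0.834, 0.551, 0.0, 0.0]
force: [-3.7, 0.8, 18.0]
finger_gap: -0.004
gripper_force: 9.2
```

>>> step_arm(targets="0 0 1 0; 2 0 1 0; 5 0 1 0; 9 0 1 0; 14 0 1 0; 19 0 1 0; 24 0 1 0; 28 0 1 0; 30 0 1 0; 30 0 1 0")

```text
t: 6.55
tcp_pos: [0.4958, 0.0657, 0.0209]
tool_rot: [0.834, 0.552, 0.001, 0.002]
force: [-3.0, -6.3, 25.2]
finger_gap: 0.0
gripper_force: 12.5
```

```bash
python3 - <<'E'
from h import *
rep()
b=manip.snapshot("side")[205:285,270:370]
cv2.imwrite("pics/c3.png",cv2.resize(b,None,fx=7,fy=7,interpolation=2)[:,:,::-1])
E
```

```text
t 6.55 nest [-30.2  -1.2  20.9] toolx yaw 66.97 zdir [ 0.004 -0.002 -1.   ] F -7.0 0.2 25.2 gap 0.0
```

View pics/c3.png

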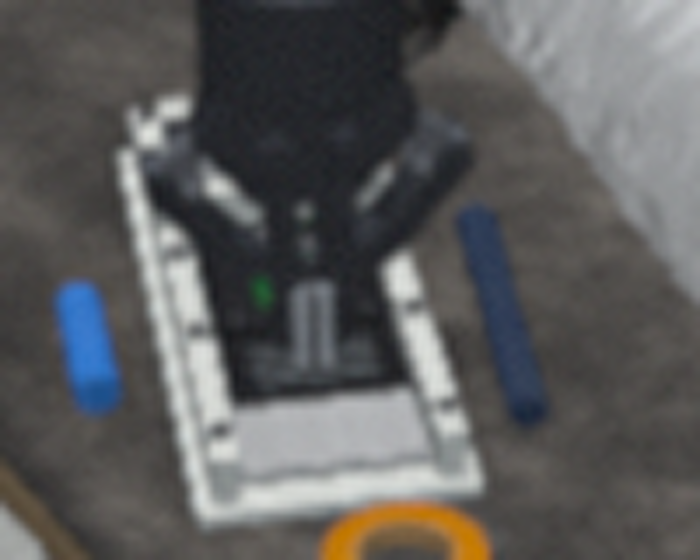

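>>> step_arm(targets="4 0 0 0; 8 0 0 0; 12 0 0 0; 16 0 0 0; 20 0 0 0; 24 0 0 0; 28 0 0 0; 32 0 0 0; 36 0 0 0; 40 0 0 0; 40 0 0 0")

```text
t: 7.7
tcp_pos: [0.51, 0.1018, 0.021]
tool_rot: [0.834, 0.552, -0.001, 0.001]
force: [-6.0, -10.0, 25.3]
finger_gap: -0.004
gripper_force: 12.8
```

```bash
python3 - <<'E'
from h import *
rep()
b=manip.snapshot("side")[205:285,270:370]
cv2.imwrite("pics/c4.png",cv2.resize(b,None,fx=7,fy=7,interpolation=2)[:,:,::-1])
for x in(-60,-40,-20,0):print(x,((proj("side",[*(O+u*x/1e3),.016])-[270,205])*7).round())
E
```

```text
t 7.7 nest [ 8.5 -0.2 21. ] toolx yaw 67.01 zdir [ 0.    -0.003 -1.   ] F -11.6 1.6 25.3 gap -0.004
-60 [323. 409.]
-40 [314. 378.]
-20 [305. 349.]
0 [297. 320.]
```

View pics/c4.png

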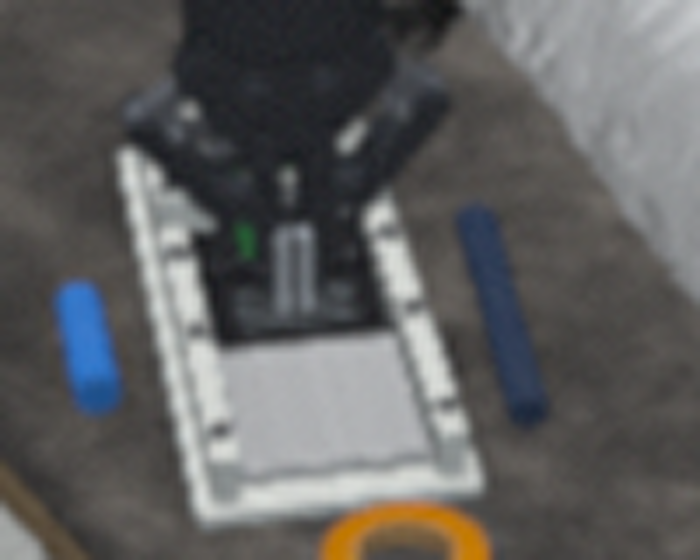

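>>> step_arm(targets="3 0 0 0; 6 0 0 0; 9 0 0 0; 12 0 0 0; 14 0 0 0; 14 0 0 0")

```text
t: 8.35
tcp_pos: [0.5155, 0.1145, 0.0209]
tool_rot: [0.834, 0.552, -0.001, 0.001]
force: [-5.0, -10.7, 26.1]
finger_gap: -0.0
gripper_force: 12.5
```

>>> step_arm(targets="1 0 0 0; 2 0 0 0; 3 0 0 0; 3 0 0 0")

```text
t: 8.75
tcp_pos: [0.5165, 0.1169, 0.021]
tool_rot: [0.834, 0.552, -0.001, 0.001]
force: [-4.9, -11.7, 25.3]
finger_gap: -0.002
gripper_force: 12.6
```

```bash
python3 - <<'E'
from h import *
rep()
b=manip.snapshot("side")[205:285,270:370]
cv2.imwrite("pics/c5.png",cv2.resize(b,None,fx=7,fy=7,interpolation=2)[:,:,::-1])
E
```

```text
t 8.75 nest [25.  -0.1 21. ] toolx yaw 67.01 zdir [-0.    -0.004 -1.   ] F -12.6 -0.1 25.3 gap -0.002
```

View pics/c5.png

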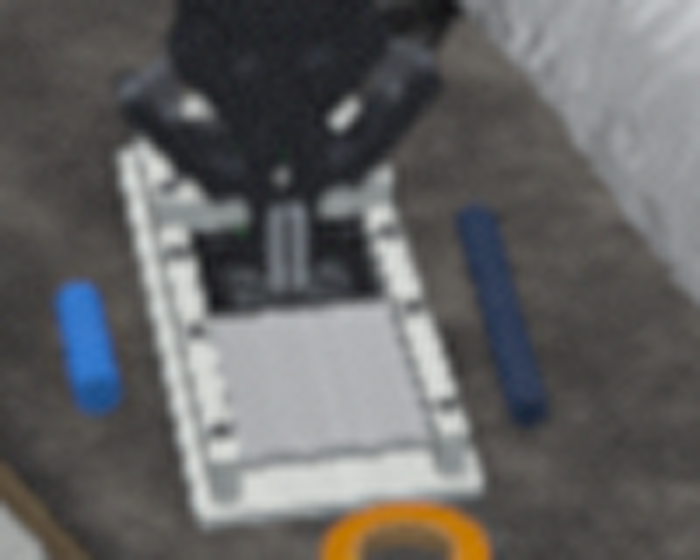

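>>> step_arm(targets="0.5 0 0 0; 1 0 0 0; 1.5 0 0 0; 2 0 0 0; 2 0 0 0")

```text
t: 9.3
tcp_pos: [0.517, 0.1181, 0.021]
tool_rot: [0.834, 0.552, -0.002, 0.001]
force: [-5.6, -14.1, 25.5]
finger_gap: -0.001
gripper_force: 12.8
```

>>> step_arm(targets="0.5 0 0 0; 1 0 0 0; 1.5 0 0 0; 1.5 0 0 0; 1.5 0 0 0")

```text
t: 9.8
tcp_pos: [0.5176, 0.1196, 0.021]
tool_rot: [0.834, 0.552, -0.002, 0.001]
force: [-5.5, -13.6, 26.2]
finger_gap: 0.001
gripper_force: 12.8
```

>>> step_arm(targets="0.5 0 0 0; 1 0 0 0; 1.5 0 0 0; 2 0 0 0; 2 0 0 0; 2 0 0 0")

```text
t: 10.4
tcp_pos: [0.5183, 0.1215, 0.021]
tool_rot: [0.834, 0.552, -0.002, 0.001]
force: [-5.1, -14.5, 25.1]
finger_gap: -0.003
gripper_force: 12.8
```

>>> step_arm(targets="0.5 0 0 0; 1 0 0 0; 1.5 0 0 0; 2 0 0 0; 2 0 0 0; 2 0 0 0")

```text
t: 11.0
tcp_pos: [0.519, 0.1232, 0.021]
tool_rot: [0.834, 0.552, -0.002, 0.001]
force: [-5.4, -13.4, 26.5]
finger_gap: 0.002
gripper_force: 12.8
```

```bash
python3 - <<'E'
from h import *
rep()
E
```

```text
t 11.0 nest [31.8  0.  21. ] toolx yaw 67.04 zdir [-0.001 -0.004 -1.   ] F -14.5 -0.3 26.5 gap 0.002
```

>>> step_arm(targets="0.5 0 0 0; 1 0 0 0; 1.5 0 0 0; 2 0 0 0; 2 0 0 0; 2 0 0 0")

```text
t: 11.6
tcp_pos: [0.5192, 0.1236, 0.021]
tool_rot: [0.833, 0.553, -0.003, 0.002]
force: [-7.1, -20.0, 27.6]
finger_gap: 0.001
gripper_force: 16.1
```

>>> step_arm(targets="0.5 0 0 0; 1 0 0 0; 1.5 0 0 0; 2 0 0 0; 2 0 0 0; 2 0 0 0")

```text
t: 12.2
tcp_pos: [0.5192, 0.1239, 0.021]
tool_rot: [0.833, 0.553, -0.005, 0.002]
force: [-8.1, -27.6, 27.5]
finger_gap: 0.002
gripper_force: 19.7
```

```bash
python3 - <<'E'
from h import *
rep()
b=manip.snapshot("side")[205:285,270:370]
cv2.imwrite("pics/c6.png",cv2.resize(b,None,fx=7,fy=7,interpolation=2)[:,:,::-1])
E
```

```text
t 12.2 nest [32.4  0.1 21. ] toolx yaw 67.17 zdir [-0.005 -0.008 -1.   ] F -28.6 -3.4 27.5 gap 0.002
```

View pics/c6.png

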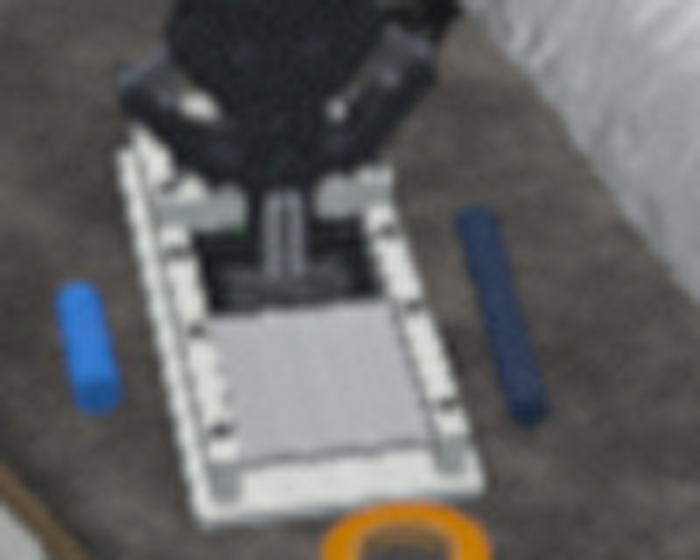

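>>> step_arm(targets="-1 0 0 0; -2 0 -0.5 0; -2 0 -1 0; -2.5 0 -2 0; -3 0 -3 0; -5 0 -4 0; -7 0 -7 0; -7 0 -20 0; -7 0 -45 0; -7 0 -80 0; -7 0 -115 0; -7 0 -115 0")

```text
t: 13.45
tcp_pos: [0.5221, 0.1244, 0.1386]
tool_rot: [0.834, 0.551, 0.005, 0.003]
force: [0.6, -0.3, 0.3]
finger_gap: -0.001
gripper_force: 0.0
```

>>> step_arm(targets="-40 0 -30 0; -80 0 -50 0; -120 0 -60 0; -160 0 -60 0; -200 0 -60 0; -240 0 -60 0; -270 0 -60 0; -270 0 -60 0; -270 0 -60 0")

```text
t: 14.35
tcp_pos: [0.4124, -0.1246, 0.1933]
tool_rot: [0.835, 0.55, 0.0, -0.0]
force: [0.3, 0.1, -0.5]
finger_gap: -0.001
gripper_force: 0.0
```

```bash
python3 - <<'E'
from h import *
rep()
a=manip.snapshot("top")[180:330,210:410];b=manip.snapshot("side")[200:290,270:370]
a=cv2.resize(a,(400,300),interpolation=2);b=cv2.resize(b,(400,360),interpolation=2)
a=cv2.copyMakeBorder(a,0,60,0,0,0)
cv2.imwrite("pics/c7.png",np.hstack([a,b])[:,:,::-1])
for q,z in(("ledge",.021),("carrier",.016)):
  for n in("side","top"):
    for r in manip.mark_of(n,q)[:1]:
      p=at(n,r["position"],z)[:2]-O;print(n,q,r["p"],(p@u).round(4),(p@v).round(4))
for x,z in((2.5,21),(-1,23)):print(((proj("side",[*(O+u*x/1e3),z/1e3])-[270,200])*4+[400,0]).round())
E
```

```text
t 14.35 nest [-238.1    0.9  193.3] toolx yaw 66.78 zdir [ 0.     0.001 -1.   ] F 0.2 -0.2 -0.5 gap -0.001
side ledge 0.96 0.01 -0.003
top ledge 0.72 0.0218 -0.0077
side carrier 0.88 0.0596 -0.0093
top carrier 0.89 0.065 0.0009
[569. 195.]
[570. 195.]
```

View pics/c7.png

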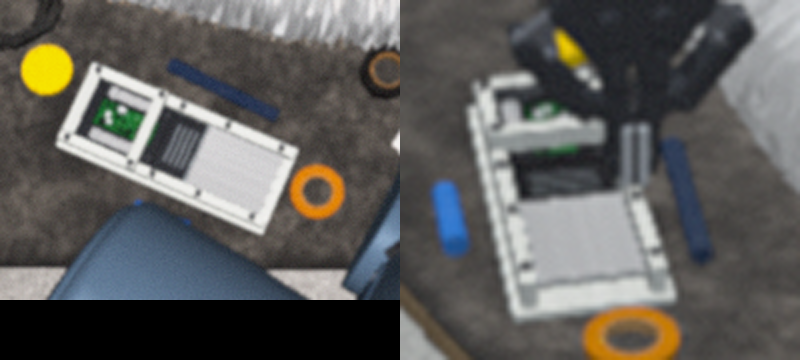

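The last picture shows the carrier's rear edge at the predicted home line (about row 195, right half). The lift plate stands up behind it, the leaf springs lie on the side bars, and the bystanders visible are unmoved.

```bash
python3 -c "
from station import manip
print(manip.sign_off())"
```

```text
the job is handed in; nothing more can be done
None
```

The carrier was pressed down and slid home: it met the end stop firmly (28 N), the final pictures show the lift plate up behind it and no visible bystander moved, and the job was handed in at about 15 s with the arm clear.

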